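# Seat the taper spindle in the ribbon winder

## Robot

A 7-joint arm with a two-finger parallel gripper is mounted at the origin on a cart in front of the work surface, level with it; the furniture and walls round the work are solid. World frame = base frame: x ahead of the robot, y to its left, z up, the work surface at z = 0. Lengths are in mm, angles in rad, forces in N, time in s.
With the tool pointing down it reaches from about 400 to 875 mm from the base axis. Payload 4.4 kg.
Tool frame: the origin (TCP) lies on the centre line of the jaws, within the pads' length; the fingertips stand 19 mm ahead of it and the grasp point (between the pads) is the TCP; z points along the fingers, y is the line along which they close (so a half turn about z gives the same grasp; the last joint's range is limited). The gripper opens to 85 mm and grips with 20 to 120 N. Pads are 22 mm wide; open, the fingers measure 114 mm over their backs; the gripper's body (76 mm by 85 mm) begins 54 mm behind the grasp point. The pads swing forward as they close: fully open they stand 13 mm farther back than shut.
Start: joints at [-1.403, 0.628, 0.038, 1.517, -0.027, 0.996, -0.02], TCP at [150.564, 632.335, 250.313] pointing down, gripper open.
Joint ranges: [-3.06, 3.06], [-0.37, 2.12], [-1.25, 1.32], [0.18, 2.47], [-1.1, 4.24], [0.23, 1.98], [-2.94, 2.94]. Speed limits (rad/s): [2.57, 2.57, 3.14, 3.14, 3.14, 3.14, 3.14].

## Interface

Orientations are given as [roll, pitch, yaw] about the fixed x, y, z axes, in that order (R = Rz(yaw) Ry(pitch) Rx(roll)).
In Python, from cell import ctrl, viewer, silhouettes gives the robot as it stands.
- The arm moves only by the shell command python3 -m creep 'ROWS'. ROWS is JSON, a list of rows, each an object with "jaw": the gripper command: -1 is shut, 1 is fully open, values between are in proportion; "xyz": the shift along the tool's x, y, z in mm, a list of three; "angular": the turn, a rotation vector about the tool's x, y, z in rad, a list of three. In form: [{"jaw": jaw, "xyz": [tx, ty, tz], "angular": [rx, ry, rz]}, ...]. A call has 1 to 12 rows; each row is the pose to reach, as a shift and turn from the pose commanded when the call began, along the tool's axes at that moment; what a row does not reach only later rows make up. A row lasts 1/8 s, in which the tool goes at most 62.5 mm and 10.7 degrees, less where a joint would pass 70% of its speed; a pose out of reach is approached as far as the arm can. A call with a gripper value outside its range is refused whole. The fingers move at their own pace and stop on an object; the grip force is fixed at half the most. Time passes only in rows, so rows that repeat a pose let the fingers close. It gives the time, the measured TCP pose, the force, the opening and the grip force at its end, in the units of the state.
- ctrl.read_state(): the state, without advancing time (a new reading comes with each control period).
- viewer.get_image(name): name is "scene" or "side" or "wrist"; returns (picture, depth): 420x560x3 uint8, red, green, blue; 420x560 float32, mm along the optical axis (not along the pixel's ray), 0 where there is no reading.
- viewer.camera_model(name): a dict with "fx", "fy", "cx", "cy" (pixels), "T" (4x4, takes a point from camera to world coordinates). Camera axes: x right, y down, z forward; pixel columns grow to the right and rows downward; lengths in mm; the calibration is good to about 2 mm. A picture is of the moment at which its call begins: read the wrist's pose just before it. camera_model takes no time and is no camera call; for the wrist camera it gives the pose at the moment of the call.
- ctrl.finish_job(): hands the job in; it is judged then, once.
Trained networks look in the newest picture that a camera, given by its name, has taken for a name from the list of things; names that differ only in an ending like _2 or _b are one class to them, and where a whole thing is asked for, a point or a joint stands for the part that bears it (a point fixed in the world has none). Each returns a list of dicts, best first, with "score" (0 to 1); they miss things now and then, are a little off and sometimes report something else, mostly with a low value. They report only what shows in the picture. A call takes as long as a camera call. They do not tell look-alikes from the thing itself.
- silhouettes(camera, target): "pixels" (420x560 bool, what is visible of it) and "xy" ([column, row] in pixels, amid what is visible of it).
The state is a dict: "clock": time; "qpos": joint angles; "qd": joint speeds; "tau": joint torques, N m; "eef_pos": TCP position; "tool_rot": TCP orientation; "force": force on the tool from outside, world axes, zero at the start; "torque": the same for the moment, N m; "width": finger opening in mm; "gripper_force": force on a finger pad.
Only numpy, scipy, OpenCV 4.12 (cv2) and the standard library are available. Lean on these libraries where they do the work, as an engineer would, in place of code of your own. Each camera call takes 0.05 s, during which the arm holds its last target. There are 200 camera calls.

## Task

Take the square-post spindle out of the wooden rack and stand it in the socket of the round winder stand, feeling for the angle at which the flat tang on its end drops into the drive slot hidden at the bottom, then let go of it while it still stands proud. With it released, tap or press it down on its top until the taper locks and its flange lies flush on the stand. Leave the round-post peg in the rack and the other things on the counter where they are.

Things in the scene. Friction and masses are not known exactly. Their poses are not given: they have to be found in the camera images.
- spindle: square-post spindle, 115 mm long, about 0.16 kg (varies), upright in either hole of the rack, its flange resting on the rack's top. Origin half-way up its pale wooden post, which is 16 x 16 mm square and 50 mm high, with faces square to the spindle's x and y (z up the axis, the post's top 25 mm above the origin)
- flange_under (a point): centre of the underside of the spindle's round dark steel flange (44 mm across, 5 mm thick), 30 mm below the spindle's origin. Below it the round steel shank tapers from 21 mm across, 4 mm down, to 15 mm across, 40 mm down
- tang_end (a point): end of the flat steel tang under the spindle's shank, 60 mm below the flange's underside. The tang is 20 mm long, 13 mm along the spindle's x and 6 mm along its y
- round_peg: a look-alike with a round post 16 mm across and 52 mm high with a domed top, the same flange and taper, and no tang; its origin is 30 mm above its flange's underside. It stands in the other hole and stays there
- rack: wooden rack, fixed, 62 x 140 x 72 mm high, origin at the centre of its underside, long side along its y; two through holes 24 mm across in its top at y = -40 and +40 mm
- stand: round winder stand, fixed: steel foot 100 mm across and 13 mm high, dark wooden column 54 mm across (60 at its foot), flat top 75 mm above the counter. Origin at the centre of its underside, z up
- socket_mouth (a point): centre of the socket's mouth in the flat top of the stand, with the stand's axes. The bore is 34 mm across. For the let-go the flange's underside must stand 3 to 15 mm above the mouth; at the end it lies on the stand's top
- jaw_ring (a point): middle of the four sprung steel jaws in the bore, which from 3 to 31 mm below the mouth narrow it from about 20 to 15 mm to match the taper. The taper meets them with the flange 9 to 12 mm above the mouth, and the spindle stands there by itself. They yield to some 10 N downward, need up to about 20 N to let the flange down flush, and then grip the taper
- slot_plate (a point): centre of the top of the drive plate (8 mm thick), 43 mm below the mouth; axes are the stand's. Its slot, 15 x 9 mm, lies at a hidden angle within 0.75 rad of the stand's x axis, either way; the plate is stiff to turn. The tang enters within about 0.15 rad of the slot's line, either way round. Out of line, the spindle stops with its flange 17 mm above the mouth
- stamp: wooden hand stamp, 32 x 44 x 65 mm, origin at the centre of its underside; a bystander
- sweet_tin: round tin, 65 mm across and 40 mm high, origin at the centre of its underside; a bystander
- calculator: pocket calculator, 112 x 68 x 14 mm, origin at the centre of its underside; a bystander
Mind the look-alikes: they are no part of the job. What is shaped like the round_peg but green or orange is not meant.

How it is judged (in metres and radians):
On the way, in this order (a step that is already met when the one before it is completed fails the run):
1. the spindle stands released in the socket, tang in the slot, its flange 3 to 15 mm above the mouth (z of spindle in the frame of socket_mouth between 0.033 and 0.045 m and horizontal distance between spindle and socket_mouth below 0.006 m and angle between spindle's own z axis and vertical below 0.15 rad and contact force between the fingers and spindle below 0.1 N), for 0.2 s.
2. the spindle is driven down until its flange is flush (within 2 mm) (z of spindle in the frame of socket_mouth below 0.032 m), for 0.1 s.
At the end, for the whole second after the job is handed in: the square-post spindle stands upright and at rest, locked in the stand's socket: its flange within 2 mm of the stand's top, its axis within 3 mm of the socket's and 0.06 rad of vertical; the round-post peg still stands in the rack (z of spindle in the frame of socket_mouth between 0.027 and 0.032 m and horizontal distance between spindle and socket_mouth below 0.003 m and angle between the z axis of spindle and the z axis of socket_mouth, either way round below 0.06 rad and angle between spindle's own z axis and vertical below 0.06 rad and linear speed of spindle below 0.02 m/s and horizontal distance between round_peg and rack below 0.05 m and angle between round_peg's own z axis and vertical below 0.2 rad); the robot touches nothing.
It fails at once if the round-post peg is taken out of its place (moved more than 25 mm) (distance of round_peg from where it was at the start of the episode above 0.025 m).
It fails at once if a bystander is shoved more than 30 mm (distance of any of stamp, sweet_tin, calculator from where it was at the start of the episode above 0.03 m).
It also fails if it takes over 72 s, if anything falls off the work surface, if the arm or the gripper's body presses on something with over 40 N, if the wrist force passes 120 N, or if a joint passes its speed limit or range.

## Working session

There is one attempt and no reset: what is moved stays moved. The work goes in short steps, Python scripts to look and compute and a shell command to move; the robot and the scene stay as the last step left them, time stands still between calls to the robot, and variables do not carry over. Pictures are saved under pics/ and viewed, at most 10 in all, crops included, and the job is handed in when it is done.

```bash
ls; mkdir -p pics; cat > h.py <<'E'
import numpy as np, cv2
from cell import ctrl, viewer, silhouettes
def cloud(name,depth):
    m=viewer.camera_model(name); T=np.array(m["T"]); h,w=depth.shape
    u,v=np.meshgrid(np.arange(w),np.arange(h))
    p=np.stack([(u-m["cx"])/m["fx"]*depth,(v-m["cy"])/m["fy"]*depth,depth],-1)
    return p@T[:3,:3].T+T[:3,3]
E
python3 - <<'E'
from h import *
for n in ["scene","side"]:
    im,d=viewer.get_image(n); cv2.imwrite(f"pics/{n}0.png",im[...,::-1]); P=cloud(n,d)
    np.savez(f"{n}0.npz",im=im,d=d,P=P)
    for t in ["spindle","round_peg","rack","stand","stamp","sweet_tin","calculator"]:
        for r in silhouettes(n,t)[:3]:
            k=r["pixels"]&(d>0); q=P[k]
            if len(q): print(n,t,round(r["score"],2),np.round(r["xy"]),np.round(np.median(q,0)),"min",np.round(np.percentile(q,2,axis=0)),"max",np.round(np.percentile(q,98,axis=0)))
print(ctrl.read_state())
E
```

```text
pics
scene stand 0.74 [320. 191.] [533. -65.  28.] min [ 500. -119.    4.] max [585. -36.  77.]
scene stamp 0.75 [330. 247.] [379. 123.  20.] min [364.  94.   1.] max [401. 140.  65.]
scene sweet_tin 0.97 [344. 231.] [372.  58.  38.] min [350.  14.   3.] max [410.  76.  42.]
scene calculator 0.68 [371. 215.] [379. -64.  12.] min [ 329. -106.    2.] max [438. -35.  16.]
side spindle 0.83 [257. 220.] [519. 195.  80.] min [500. 170.  71.] max [538. 209. 128.]
side round_peg 0.79 [312. 253.] [409. 256.  45.] min [390. 237.   7.] max [425. 271.  94.]
side round_peg 0.71 [269. 249.] [499. 271.  79.] min [482. 252.  74.] max [517. 286. 127.]
side rack 0.7 [264. 257.] [509. 284.  65.] min [465. 166.   2.] max [553. 301.  74.]
side stand 0.63 [251. 178.] [548. -62.  26.] min [ 505. -104.    5.] max [590. -35.  75.]
side stamp 0.62 [313. 219.] [388. 123.  17.] min [367.  98.  -1.] max [407. 140.  64.]
side sweet_tin 0.97 [311. 198.] [386.  55.  38.] min [353.  16.   2.] max [414. 107.  56.]
side calculator 0.76 [307. 186.] [390. -64.  10.] min [ 336. -107.   -0.] max [443. -35.  15.]
{'clock': 0.8, 'qpos': array([-1.40283001,  0.62835847,  0.03847664,  1.51739471, -0.02699465,
        0.99628941, -0.01998115]), 'qd': array([-8.83737235e-04, -4.65833556e-04,  7.42921563e-04,  5.62996905e-05,
       -6.86057376e-05,  4.61700203e-04, -9.80955873e-04]), 'tau': array([-4.53874627e-04, -5.63217151e+01,  1.22498643e+00, -1.93769842e+01,
        1.08243548e-02,  1.48904161e-03, -1.33480160e-06]), 'eef_pos': array([150.53554105, 632.35205473, 250.34162947]), 'tool_rot': array([ 3.14152596e+00, -4.88756492e-05,  2.90784210e+00]), 'force': array([-0.07916955,  0.28769054,  0.47712506]), 'torque': array([ 0.01573847, -0.00337472,  0.0093261 ]), 'gripper_force': 0.0, 'width': 84.99957218561723}
```

```bash
python3 - <<'E'
import cv2,numpy as np
a=cv2.imread("pics/side0.png");b=cv2.imread("pics/scene0.png")
c=cv2.resize(a[130:310,190:370],(400,400),interpolation=cv2.INTER_CUBIC)
d=cv2.resize(b[120:300,250:430],(400,400),interpolation=cv2.INTER_CUBIC)
cv2.imwrite("pics/both.png",np.hstack([c,d]))
E
```

```text
(no output)
```

View pics/both.png

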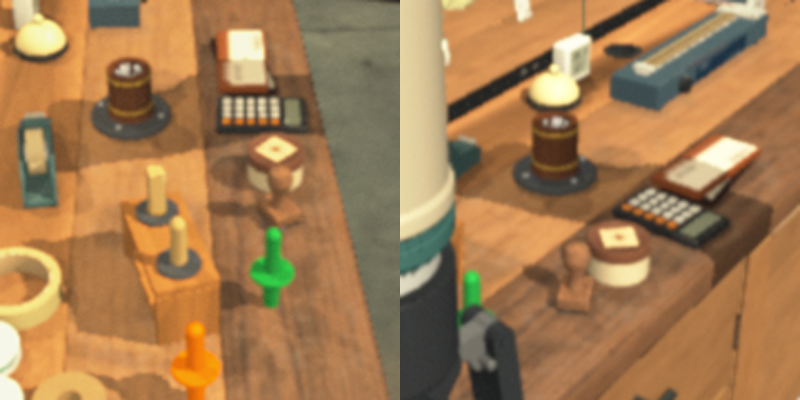

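Candidates in the side image are the square-cornered post at (260,215), the round domed peg in the rack at (270,240), a green one at (312,249) and an orange one at (278,294). I choose (260,215), which is the rack's far hole, and will check it in a close wrist crop.

```bash
python3 - <<'E'
from h import *
s=ctrl.read_state(); from scipy.spatial.transform import Rotation as R
Rt=R.from_euler("xyz",s["tool_rot"]).as_matrix(); m=viewer.camera_model("wrist");T=np.array(m["T"])
print(m["fx"],"cam in tool",Rt.T@(T[:3,3]-s["eef_pos"]), Rt.T@T[:3,:3])
print("shift to (515,190,300)",Rt.T@(np.array([515,190,300])-s["eef_pos"]))
S=np.load("side0.npz");P=S["P"].reshape(-1,3)
k=(P[:,2]>73)&(P[:,2]<80)&(abs(P[:,0]-540)<60)&(abs(P[:,1]+70)<60); q=P[k];print("stand top",len(q),q.min(0),q.max(0),q.mean(0))
E
```

```text
307.8152881625131 cam in tool [ 7.79654088e+01 -7.00107655e-02 -1.22626789e+02] [[-1.67016270e-04 -9.52850451e-01 -3.03440259e-01]
 [ 9.99999630e-01  9.68351364e-05 -8.54486523e-04]
 [ 8.43581547e-04 -3.03440290e-01  9.52850082e-01]]
shift to (515,190,300) [-457.01122796 -345.89869626  -49.70377612]
stand top 92 [ 523.8575834  -107.53887222   73.03620871] [574.17927529 -55.6303233   77.53184682] [548.70012868 -81.76465866  74.83064511]
```

```bash
python3 -m creep '[{"jaw":1,"xyz":[-46,-35,-5],"angular":[0,0,0.09]},{"jaw":1,"xyz":[-92,-69,-10],"angular":[0,0,0.18]},{"jaw":1,"xyz":[-137,-104,-15],"angular":[0,0,0.27]},{"jaw":1,"xyz":[-183,-138,-20],"angular":[0,0,0.36]},{"jaw":1,"xyz":[-229,-173,-25],"angular":[0,0,0.45]},{"jaw":1,"xyz":[-274,-208,-30],"angular":[0,0,0.54]},{"jaw":1,"xyz":[-320,-242,-35],"angular":[0,0,0.63]},{"jaw":1,"xyz":[-366,-277,-40],"angular":[0,0,0.72]},{"jaw":1,"xyz":[-411,-311,-45],"angular":[0,0,0.81]},{"jaw":1,"xyz":[-457,-346,-50],"angular":[0,0,0.9]},{"jaw":1,"xyz":[-457,-346,-50],"angular":[0,0,0.9]},{"jaw":1,"xyz":[-457,-346,-50],"angular":[0,0,0.9]}]'
python3 - <<'E'
from h import *
s=ctrl.read_state();print(s["eef_pos"],s["tool_rot"],s["qpos"],s["clock"])
im,d=viewer.get_image("wrist"); P=cloud("wrist",d); np.savez("w1.npz",im=im,d=d,P=P)
cv2.imwrite("pics/w1.png",im[...,::-1])
for t in ["spindle","round_peg"]:
  for r in silhouettes("wrist",t)[:3]:
    k=r["pixels"]&(d>0);q=P[k]; print(t,r["score"],r["xy"])
    for lo,hi in ((70,79.5),(118,126),(126,135)):
        z=q[(q[:,2]>lo)&(q[:,2]<hi)]
        if len(z)>5: print(lo,len(z),z.mean(0),z.min(0),z.max(0))
        if len(z)>20 and lo>100:
            print(cv2.minAreaRect(z[:,:2].astype(np.float32)))
E
```

```text
clock: 2.3
eef_pos: [514.6, 190.3, 300.1]
tool_rot: [-3.141, -0.001, 2.008]
force: [-0.4, 0.2, -0.4]
width: 85.3
gripper_force: 0.0
[514.55566744 190.34909699 300.14304554] [-3.14115730e+00 -9.54617912e-04  2.00815610e+00] [-0.63500836  0.44416423  0.33919258  1.7450545  -0.1738363   0.98228872
  0.20803339] 2.3
spindle 0.56 [281.7, 182.1]
70 672 [513.36246535 192.36623428  76.11947597] [494.65991726 167.27887162  72.19209483] [536.59128719 209.20832844  79.35690299]
118 148 [515.45572593 190.02403123 124.68433828] [507.13364421 180.29658103 118.25498275] [524.49416326 197.35334938 125.99902257]
((516.1080322265625, 188.46322631835938), (15.832723617553711, 15.391458511352539), 12.351736068725586)
126 107 [516.20423494 188.47372785 126.58638338] [509.42275894 180.37328494 126.01157463] [523.90891927 196.91670005 128.06798768]
((516.0318603515625, 188.5502471923828), (14.988029479980469, 13.822538375854492), 14.57986831665039)
round_peg 0.91 [218.4, 91.4]
70 24 [412.24587785 250.41197825  74.79199574] [406.59112545 242.45129961  70.10239014] [414.02392505 256.58042678  78.45927735]
ro
[... 551 characters left out ...]
8800048828125), (9.467143058776855, 11.515934944152832), 89.54509735107422)
round_peg 0.57 [278.0, 183.0]
70 670 [513.93697558 191.87261222  76.09914652] [495.0453773 164.6304412  70.6753206] [536.92339901 209.57149986  79.35690299]
118 156 [515.54584325 189.57972187 124.71957549] [507.13364421 179.35386492 118.25498275] [524.98388503 197.35334938 125.99902257]
((516.2586059570312, 188.20162963867188), (15.972811698913574, 16.051658630371094), 12.836494445800781)
126 109 [516.29839663 188.37176363 126.58333989] [509.42275894 180.37328494 126.01157463] [524.27335734 196.91670005 128.06798768]
((516.167724609375, 188.02792358398438), (14.988029479980469, 14.901935577392578), 14.57986831665039)
```

View pics/w1.png

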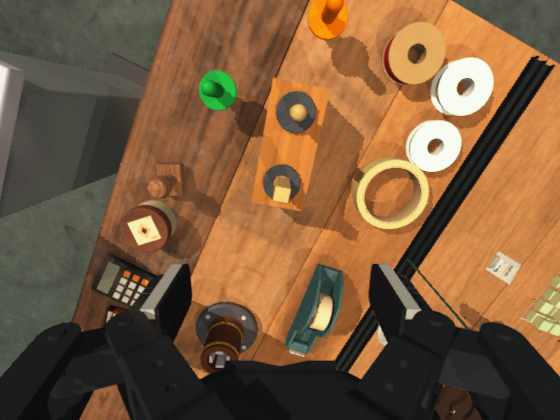

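The wrist view confirms it: the post in the hole at (282,185) is square-topped and the one at (297,112) is domed. The stand is at (222,335). I'm grasping the square post.

```bash
python3 -m creep '[{"jaw":1,"xyz":[-1,0,20],"angular":[0,0,0.1]},{"jaw":1,"xyz":[-2.4,0.6,50],"angular":[0,0,0.2]},{"jaw":1,"xyz":[-2.4,0.6,80],"angular":[0,0,0.2]},{"jaw":1,"xyz":[-2.4,0.6,110],"angular":[0,0,0.2]},{"jaw":1,"xyz":[-2.4,0.6,140],"angular":[0,0,0.2]},{"jaw":1,"xyz":[-2.4,0.6,170],"angular":[0,0,0.2]},{"jaw":1,"xyz":[-2.4,0.6,185],"angular":[0,0,0.2]},{"jaw":1,"xyz":[-2.4,0.6,194],"angular":[0,0,0.2]},{"jaw":-0.3,"xyz":[-2.4,0.6,194],"angular":[0,0,0.2]},{"jaw":-1,"xyz":[-2.4,0.6,194],"angular":[0,0,0.2]},{"jaw":-1,"xyz":[-2.4,0.6,194],"angular":[0,0,0.2]},{"jaw":-1,"xyz":[-2.4,0.6,194],"angular":[0,0,0.2]}]'
python3 -m creep '[{"jaw":-1,"xyz":[0,0,0],"angular":[0,0,0]},{"jaw":-1,"xyz":[0,0,0],"angular":[0,0,0]}]'
```

```text
clock: 3.95
eef_pos: [516.9, 188.1, 106.9]
tool_rot: [3.141, -0.0, 1.808]
force: [-0.7, -0.2, 3.3]
width: 15.1
gripper_force: 58.3
clock: 4.2
eef_pos: [516.9, 188.1, 106.9]
tool_rot: [3.141, -0.0, 1.808]
force: [-0.6, 0.2, 5.5]
width: 15.5
gripper_force: 58.6
```

```bash
python3 -m creep '[{"jaw":-1,"xyz":[0,0,-10],"angular":[0,0,0]},{"jaw":-1,"xyz":[0,0,-30],"angular":[0,0,0]},{"jaw":-1,"xyz":[0,0,-60],"angular":[0,0,0]},{"jaw":-1,"xyz":[0,0,-90],"angular":[0,0,0]},{"jaw":-1,"xyz":[0,0,-120],"angular":[0,0,0]},{"jaw":-1,"xyz":[0,0,-120],"angular":[0,0,0]},{"jaw":-1,"xyz":[0,0,-120],"angular":[0,0,0]}]'
python3 - <<'E'
from h import *
out=[]
for n in ["side","scene"]:
    im,d=viewer.get_image(n); m=viewer.camera_model(n);T=np.array(m["T"])
    def px(p):
        c=T[:3,:3].T@(np.array(p)-T[:3,3]); return m["fx"]*c[0]/c[2]+m["cx"],m["fy"]*c[1]/c[2]+m["cy"],c[2]
    u,v,z=px([516.9,188.1,180]); print(n,u,v,z,m["fx"],T[:3,2])
    u,v=int(u),int(v); out.append(cv2.resize(im[v-32:v+33,u-32:u+33],(400,400),interpolation=cv2.INTER_CUBIC))
m=viewer.camera_model("side")
im,d=viewer.get_image("wrist");P=cloud("wrist",d);np.savez("w2.npz",im=im,d=d,P=P)
cv2.imwrite("pics/tang.png",np.hstack(out)[...,::-1])
cv2.imwrite("pics/w2.png",im[...,::-1])
E
```

```text
clock: 5.08
eef_pos: [515.7, 187.9, 225.7]
tool_rot: [-3.14, -0.0, 1.808]
force: [-0.2, -1.1, -2.5]
width: 15.5
gripper_force: 58.7
side 258.80000813325137 186.2526787128614 1026.7498359279712 489.81726461094615 [-0.03158247 -0.79836253 -0.60134833]
scene 256.67440578733823 177.81733651050936 1048.6223041262242 508.8687132301776 [ 0.54783888 -0.67661739 -0.49199743]
```

View pics/tang.png

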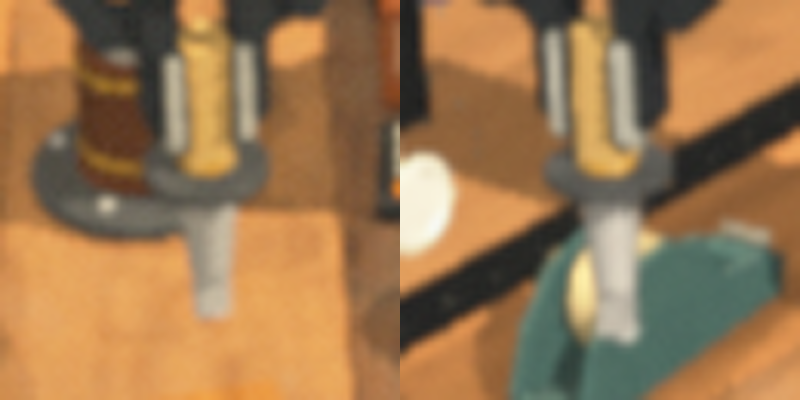

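```bash
python3 - <<'E'
from h import *
for n,u0,v0 in [("side",258,186),("scene",256,177)]:
    m=viewer.camera_model(n);T=np.array(m["T"])
    for z in (246,221,193,133):
        c=T[:3,:3].T@(np.array([515.7,187.9,z])-T[:3,3]); print(n,z,((m["fx"]*c[0]/c[2]+m["cx"])-u0+32)*6.15,((m["fy"]*c[1]/c[2]+m["cy"])-v0+32)*6.15)
E
```

```text
side 246 197.8906920592492 33.071743050115174
side 221 200.73937067588355 97.03553120955901
side 193 203.83011292732763 166.43457870911706
side 133 210.1209886822268 307.68892792705014
scene 246 193.78373990039074 19.451210272053043
scene 221 197.75156641416305 90.15412075552985
scene 193 202.0842910896425 167.3591708797489
scene 133 210.9934521620919 326.11198318186706
```

```bash
python3 - <<'E'
from h import *
P=np.vstack([np.load(f)["P"].reshape(-1,3) for f in ("side0.npz","scene0.npz","w1.npz")])
P=P[(P[:,2]>15)&(P[:,2]<400)]
for x in range(400,720,40):
    print(x,[(y,int(np.percentile(q[:,2],98))) for y in range(-260,240,40) if len(q:=P[(abs(P[:,0]-x)<20)&(abs(P[:,1]-y)<20)])>3])
E
```

```text
400 [(-260, 24), (-220, 25), (-180, 25), (-140, 25), (-100, 25), (-60, 17), (20, 41), (60, 40), (100, 65), (140, 63), (220, 45)]
440 [(-260, 24), (-220, 24), (-180, 25), (-140, 25), (-100, 25), (-60, 17), (140, 356), (180, 370), (220, 45)]
480 [(140, 356), (180, 374), (220, 377)]
520 [(-100, 76), (-60, 75), (140, 72), (180, 370), (220, 376)]
560 [(-260, 191), (-100, 76), (-60, 75), (-20, 17), (180, 319), (220, 369)]
600 [(-260, 185), (-100, 17), (-60, 16), (220, 352)]
640 [(-260, 38), (-220, 34), (-60, 27), (-20, 50), (20, 64), (60, 61), (100, 29), (180, 25), (220, 25)]
680 [(-260, 51), (-220, 34), (-60, 27), (-20, 45), (20, 63), (60, 61), (100, 35), (180, 25), (220, 24)]
```

```bash
python3 -m creep '[{"jaw":-1,"xyz":[-20,-2,0],"angular":[0,0,0]},{"jaw":-1,"xyz":[-60,-5,0],"angular":[0,0,0]},{"jaw":-1,"xyz":[-105,-9,0],"angular":[0,0,0]},{"jaw":-1,"xyz":[-150,-13,0],"angular":[0,0,0]},{"jaw":-1,"xyz":[-195,-17,0],"angular":[0,0,0]},{"jaw":-1,"xyz":[-240,-22,0],"angular":[0,0,0]},{"jaw":-1,"xyz":[-285,-26,5],"angular":[0,0,0]},{"jaw":-1,"xyz":[-325,-29,10],"angular":[0,0,0]},{"jaw":-1,"xyz":[-348,-31,20],"angular":[0,0,0]},{"jaw":-1,"xyz":[-348,-31,20],"angular":[0,0,0]},{"jaw":-1,"xyz":[-348,-31,20],"angular":[0,0,0]},{"jaw":-1,"xyz":[-348,-31,20],"angular":[0,0,0]}]'
cat > look.py <<'E'
from h import *
import sys
s=ctrl.read_state();print(s["eef_pos"],s["tool_rot"],s["qpos"],s["clock"])
im,d=viewer.get_image("wrist"); P=cloud("wrist",d); np.savez(sys.argv[1]+".npz",im=im,d=d,P=P)
q=P.reshape(-1,3);k=(q[:,2]>71)&(q[:,2]<79)&(abs(q[:,0]-549)<45)&(abs(q[:,1]+82)<45);z=q[k]
print(len(z),z.mean(0),cv2.minEnclosingCircle(z[:,:2].astype(np.float32)),cv2.fitEllipse(cv2.convexHull(z[:,:2].astype(np.float32))))
m=viewer.camera_model("wrist");T=np.array(m["T"]);c=T[:3,:3].T@(np.array([549,-82,75])-T[:3,3]);print(T[:3,3])
u,v=int(m["fx"]*c[0]/c[2]+m["cx"]),int(m["fy"]*c[1]/c[2]+m["cy"]);print(u,v)
u=max(u,50);v=max(v,50)
cv2.imwrite("pics/"+sys.argv[1]+".png",cv2.resize(im[v-50:v+50,u-50:u+50],(600,600),interpolation=cv2.INTER_CUBIC)[...,::-1])
E
python3 look.py w3
```

```text
clock: 6.72
eef_pos: [568.1, -156.3, 206.5]
tool_rot: [3.141, -0.001, 1.81]
force: [0.2, 0.7, -1.0]
width: 15.1
gripper_force: 58.6
[ 568.14531051 -156.31632156  206.47790879] [ 3.14134234e+00 -7.28425298e-04  1.80964328e+00] [ 0.01116612  0.61333652  0.33324307  1.74573664 -0.25999538  0.82609716
  0.70426223] 6.725
2410 [546.10285701 -83.3473201   73.76699193] ((546.0623168945312, -84.18683624267578), 26.991195678710938) ((546.23486328125, -84.15384674072266), (53.146976470947266, 53.44826126098633), 15.19536304473877)
[549.56580108 -80.88903506 329.21962891]
278 110
```

View pics/w3.png

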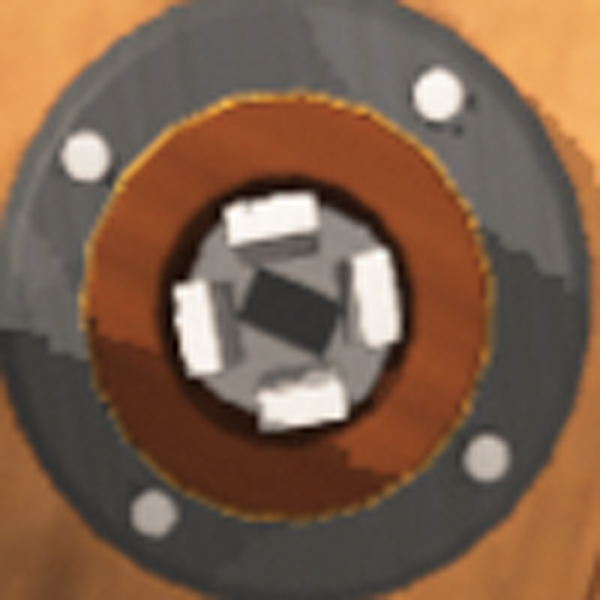

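```bash
python3 - <<'E'
from h import *
im=np.load("w3.npz")["im"]; m=viewer.camera_model("wrist");T=np.array(m["T"])
g=im.max(2)[60:160,228:328]; 
mask=(g<75).astype(np.uint8); mask[:43]=0;mask[60:]=0;mask[:,:38]=0;mask[:,58:]=0
print(g[42:62,36:60])
n,l,st,ce=cv2.connectedComponentsWithStats(mask,connectivity=4); i=l[52,48];print(i,st[i],ce[i])
v,u=np.nonzero(l==i);u=u+228;v=v+60
r=np.stack([(u-m["cx"])/m["fx"],(v-m["cy"])/m["fy"],np.ones(len(u))],-1)@T[:3,:3].T
w=T[:3,3]+r*((32-T[2,3])/r[:,2])[:,None]
ev,V=np.linalg.eigh(np.cov(w[:,:2].T));print(w.mean(0),np.sqrt(12*ev),np.arctan2(V[1,1],V[0,1]))
print(cv2.minAreaRect(w[:,:2].astype(np.float32)))
E
```

```text
[[146 149 147 124 106 105 106 105 105 103 105 107  98  99 101 109 118 138
  147 150 144 139 157 186]
 [147 148 147 135 116 108 102 106 116 116 120 124 130 142 147 146 146 146
  146 140 121 107 161 235]
 [148 146 146 147 133 124 100  95 120 135 145 149 148 148 146 147 145 146
  146 127  93  77 131 231]
 [147 146 144 145 148 145  98  54  63  90 118 131 144 148 149 148 148 147
  147 126  91  79 126 230]
 [136 132 134 142 147 128  81  54  54  53  55  80 112 127 139 149 149 149
  148 130  94  77 127 232]
 [103  93 104 135 144 107  63  54  53  51  52  51  52  66  96 123 137 147
  150 142 104  77 137 233]
 [108  90  98 133 131  86  56  54  53  52  51  51  52  51  52  61  90 120
  136 146 112  78 137 219]
 [117  99  92 128 111  66  54  54  53  51  52  51  53  52  53  55  54  61
   93 119 101  79 135 195]
 [116 108  91 121  98  56  55  51  52  52  53  53  54  52  52  53  52  53
   52  62  79  80 136 171]
 [116 108  91  99  78  53  54  53  53  53  51  52  53  52  51  51  53  52
   55  53  61  73 136 155]
 [112 107  94  73  55  54  53  55  53  53  50  52  54  51  51  53  52  51
   53  53  71  7
[... 457 characters left out ...]
138 120  98  79  62  52  51  50
   77 127 143 129 133 139]
 [181 112 107  94 110 137 144 145 145 145 145 143 137 125 105  84  66  60
  107 137 141 144 145 147]
 [192 117 109 100 113 135 143 142 142 144 145 145 145 145 141 130 105  87
  121 136 140 145 147 144]
 [209 128 111 112 127 142 147 145 144 140 137 137 139 137 133 127 119 108
  112 126 134 144 145 144]
 [197 135 125 135 144 146 146 142 135 128 118 114 114 112 104 119 129 128
  129 148 136 137 144 144]]
1 [ 39  45  19  14 139] [48.05755396 51.50359712]
[546.57512992 -83.8649669   32.        ] [ 8.14221956 14.01809034] 3.0236553980545264
((546.510498046875, -83.88407135009766), (7.961249351501465, 14.610241889953613), 78.22122955322266)
```

```bash
python3 - <<'E'
from h import *
from scipy.spatial.transform import Rotation as R
q=np.load("w2.npz")["P"].reshape(-1,3)
t=np.array([515.7,187.9]);r=np.hypot(*(q[:,:2]-t).T)
for lo,hi in((190,201),(240,252)):
    z=q[(q[:,2]>lo)&(q[:,2]<hi)&(r<26)]
    if len(z)>5: print(lo,len(z),z.mean(0),cv2.minEnclosingCircle(z[:,:2].astype(np.float32)))
s=ctrl.read_state();Rt=R.from_euler("xyz",s["tool_rot"]).as_matrix()
print(Rt.T@(np.array([546.3,-84,170])-s["eef_pos"]))
E
```

```text
190 2060 [512.59637242 198.25268278 194.45117717] ((515.124267578125, 187.38494873046875), 22.029050827026367)
240 3085 [514.57052295 191.6512595  245.298702  ] ((514.21728515625, 194.05984497070312), 25.119272232055664)
[75.50999352 -4.21293013 36.57818669]
```

```bash
python3 -m creep '[{"jaw":-1,"xyz":[20,-1,0],"angular":[0,0,0.1]},{"jaw":-1,"xyz":[45,-2,0],"angular":[0,0,0.2]},{"jaw":-1,"xyz":[65,-3,0],"angular":[0,0,0.3]},{"jaw":-1,"xyz":[75.8,-3.5,0],"angular":[0,0,0.41]},{"jaw":-1,"xyz":[75.8,-3.5,0],"angular":[0,0,0.41]},{"jaw":-1,"xyz":[75.8,-3.5,15],"angular":[0,0,0.41]},{"jaw":-1,"xyz":[75.8,-3.5,30],"angular":[0,0,0.41]},{"jaw":-1,"xyz":[75.8,-3.5,45],"angular":[0,0,0.41]},{"jaw":-1,"xyz":[75.8,-3.5,60],"angular":[0,0,0.41]},{"jaw":-1,"xyz":[75.8,-3.5,66],"angular":[0,0,0.41]},{"jaw":-1,"xyz":[75.8,-3.5,66],"angular":[0,0,0.41]}]'
```

```text
clock: 8.15
eef_pos: [546.7, -84.8, 139.8]
tool_rot: [-3.141, 0.0, 1.398]
force: [0.4, 0.5, -1.5]
width: 15.0
gripper_force: 58.7
```

```bash
python3 -m creep '[{"jaw":-1,"xyz":[0,0,4],"angular":[0,0,0]},{"jaw":-1,"xyz":[0,0,8],"angular":[0,0,0]},{"jaw":-1,"xyz":[0,0,11],"angular":[0,0,0]},{"jaw":-1,"xyz":[0,0,13],"angular":[0,0,0]},{"jaw":-1,"xyz":[0,0,15],"angular":[0,0,0]},{"jaw":-1,"xyz":[0,0,15],"angular":[0,0,0]}]'
```

```text
clock: 8.9
eef_pos: [546.7, -84.3, 125.1]
tool_rot: [-3.141, -0.001, 1.398]
force: [-0.1, 1.3, -2.2]
width: 14.9
gripper_force: 58.7
```

```bash
python3 -m creep '[{"jaw":-1,"xyz":[0,0,1.5],"angular":[0,0,0]},{"jaw":-1,"xyz":[0,0,3],"angular":[0,0,0]},{"jaw":-1,"xyz":[0,0,4],"angular":[0,0,0]},{"jaw":-1,"xyz":[0,0,4],"angular":[0,0,0]}]'
```

```text
clock: 9.4
eef_pos: [546.7, -84.2, 121.2]
tool_rot: [-3.141, -0.001, 1.398]
force: [-1.1, 3.8, 0.4]
width: 15.3
gripper_force: 59.0
```

```bash
python3 -m creep '[{"jaw":-1,"xyz":[0.5,0,1],"angular":[0,0,0]},{"jaw":-1,"xyz":[0.5,0,1],"angular":[0,0,0]}]'; python3 -m creep '[{"jaw":-0.4,"xyz":[0,0,0],"angular":[0,0,0]},{"jaw":0,"xyz":[0,0,0],"angular":[0,0,0]},{"jaw":0,"xyz":[0,0,0],"angular":[0,0,0]},{"jaw":0,"xyz":[0,0,0],"angular":[0,0,0]},{"jaw":0,"xyz":[0,0,-20],"angular":[0,0,0]},{"jaw":0,"xyz":[0,0,-50],"angular":[0,0,0]},{"jaw":0,"xyz":[0,0,-70],"angular":[0,0,0]},{"jaw":0,"xyz":[0,0,-70],"angular":[0,0,0]}]'
python3 - <<'E'
from h import *
im,d=viewer.get_image("wrist");P=cloud("wrist",d);q=P.reshape(-1,3);r=np.hypot(q[:,0]-546.5,q[:,1]+84)
for lo,hi in((80,95),(127,142)):
    z=q[(q[:,2]>lo)&(q[:,2]<hi)&(r<24)]
    print(lo,len(z),np.median(z,0),cv2.minEnclosingCircle(z[:,:2].astype(np.float32)),np.percentile(z[:,2],[5,25,75,95]))
cv2.imwrite("pics/rel.png",im[...,::-1])
E
```

```text
clock: 9.65
eef_pos: [546.9, -84.1, 120.2]
tool_rot: [-3.141, -0.0, 1.398]
force: [-0.3, 4.3, 0.3]
width: 15.3
gripper_force: 59.0
clock: 10.65
eef_pos: [548.0, -84.6, 191.6]
tool_rot: [3.138, -0.0, 1.398]
force: [-0.3, -0.1, -0.7]
width: 42.2
gripper_force: 0.0
80 1603 [547.71749255 -76.43403735  84.66951378] ((545.1570434570312, -83.4642333984375), 21.9229679107666) [83.41616037 84.18748567 85.1860777  87.37959952]
127 661 [545.49878485 -81.55374802 134.48017061] ((545.31201171875, -83.30976104736328), 10.558250427246094) [129.30875348 133.93401199 134.94945443 135.55907414]
```

View pics/rel.png

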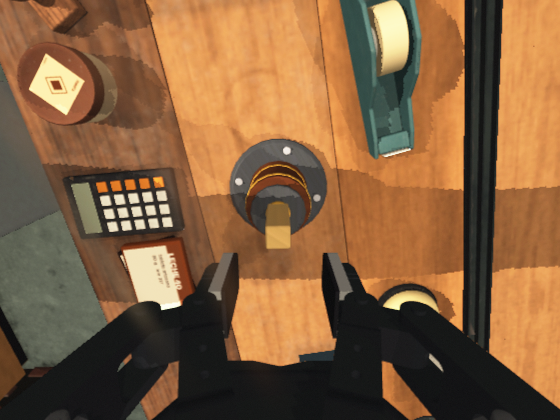

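The spindle stands upright and released in the socket: post top at (278,235), flange about 6 mm proud. Next I close the jaws and press on the top.

```bash
python3 -m creep '[{"jaw":-1,"xyz":[1.3,-2.4,0],"angular":[0,0,0]},{"jaw":-1,"xyz":[1.3,-2.4,0],"angular":[0,0,0]},{"jaw":-1,"xyz":[1.3,-2.4,0],"angular":[0,0,0]},{"jaw":-1,"xyz":[1.3,-2.4,0],"angular":[0,0,0]},{"jaw":-1,"xyz":[1.3,-2.4,15],"angular":[0,0,0]},{"jaw":-1,"xyz":[1.3,-2.4,25],"angular":[0,0,0]},{"jaw":-1,"xyz":[1.3,-2.4,32],"angular":[0,0,0]},{"jaw":-1,"xyz":[1.3,-2.4,32],"angular":[0,0,0]}]'
python3 -m creep '[{"jaw":-1,"xyz":[0,0,1],"angular":[0,0,0]},{"jaw":-1,"xyz":[0,0,2],"angular":[0,0,0]},{"jaw":-1,"xyz":[0,0,3],"angular":[0,0,0]},{"jaw":-1,"xyz":[0,0,4],"angular":[0,0,0]},{"jaw":-1,"xyz":[0,0,5],"angular":[0,0,0]}]'
```

```text
clock: 11.7
eef_pos: [544.3, -82.5, 157.4]
tool_rot: [-3.14, 0.0, 1.398]
force: [0.4, -0.4, 0.4]
width: 0.2
gripper_force: 0.0
clock: 12.32
eef_pos: [545.7, -82.8, 154.3]
tool_rot: [3.139, -0.0, 1.398]
force: [-0.9, 0.7, 8.4]
width: 0.3
gripper_force: 4.4
```

Contact at about 154.5, 8 N. I'll push on.

```bash
python3 -m creep '[{"jaw":-1,"xyz":[0,0,1],"angular":[0,0,0]},{"jaw":-1,"xyz":[0,0,2],"angular":[0,0,0]},{"jaw":-1,"xyz":[0,0,3],"angular":[0,0,0]},{"jaw":-1,"xyz":[0,0,4],"angular":[0,0,0]}]';python3 -m creep '[{"jaw":-1,"xyz":[0,0,1],"angular":[0,0,0]},{"jaw":-1,"xyz":[0,0,2],"angular":[0,0,0]},{"jaw":-1,"xyz":[0,0,2],"angular":[0,0,0]}]'
```

```text
clock: 12.82
eef_pos: [545.9, -82.9, 150.8]
tool_rot: [3.139, -0.0, 1.398]
force: [-0.5, 0.1, 11.9]
width: -0.1
gripper_force: 5.6
clock: 13.2
eef_pos: [545.9, -82.9, 148.9]
tool_rot: [3.139, -0.001, 1.397]
force: [-0.8, 0.4, 11.2]
width: 0.0
gripper_force: 6.0
```

```bash
python3 -m creep '[{"jaw":-1,"xyz":[0,0,1],"angular":[0,0,0]},{"jaw":-1,"xyz":[0,0,2],"angular":[0,0,0]},{"jaw":-1,"xyz":[0,0,2],"angular":[0,0,0]}]';python3 -m creep '[{"jaw":-1,"xyz":[0,0,1],"angular":[0,0,0]},{"jaw":-1,"xyz":[0,0,2],"angular":[0,0,0]},{"jaw":-1,"xyz":[0,0,2],"angular":[0,0,0]}]'
```

```text
clock: 13.58
eef_pos: [545.9, -82.9, 148.7]
tool_rot: [3.138, -0.002, 1.397]
force: [-5.2, 1.2, 27.4]
width: 0.0
gripper_force: 13.7
clock: 13.95
eef_pos: [545.9, -82.9, 148.6]
tool_rot: [3.137, -0.003, 1.397]
force: [-10.2, 3.2, 43.2]
width: -0.4
gripper_force: 21.6
```

It hit a hard stop at the expected flush height. I'll retreat and check.

```bash
python3 -m creep '[{"jaw":-1,"xyz":[0,0,-5],"angular":[0,0,0]},{"jaw":-1,"xyz":[0,0,-20],"angular":[0,0,0]},{"jaw":-1,"xyz":[0,0,-45],"angular":[0,0,0]},{"jaw":-1,"xyz":[0,0,-60],"angular":[0,0,0]},{"jaw":-1,"xyz":[0,0,-60],"angular":[0,0,0]},{"jaw":-1,"xyz":[0,0,-60],"angular":[0,0,0]}]'
python3 - <<'E'
from h import *
im,d=viewer.get_image("wrist");P=cloud("wrist",d);q=P.reshape(-1,3);r=np.hypot(q[:,0]-546,q[:,1]+83.5)
for lo,hi in((70,95),(122,142)):
    z=q[(q[:,2]>lo)&(q[:,2]<hi)&(r<24)]
    print(lo,len(z),np.median(z,0),cv2.minEnclosingCircle(z[:,:2].astype(np.float32)),np.percentile(z[:,2],[5,25,75,95]))
cv2.imwrite("pics/fin.png",cv2.resize(im[120:280,200:360],(600,600))[...,::-1])
E
```

```text
clock: 14.7
eef_pos: [544.4, -82.3, 202.6]
tool_rot: [-3.14, -0.0, 1.398]
force: [-0.1, -0.9, -0.9]
width: 0.2
gripper_force: 0.0
70 1784 [547.39961424 -76.2572996   78.5320105 ] ((545.9938354492188, -83.4913558959961), 23.995506286621094) [73.58495108 77.65470603 79.11907712 82.96908581]
122 539 [546.62306902 -82.55634898 128.5031923 ] ((546.8013916015625, -83.74813842773438), 10.478858947753906) [124.81000451 127.94437055 128.93544008 129.59151974]
```

View pics/fin.png

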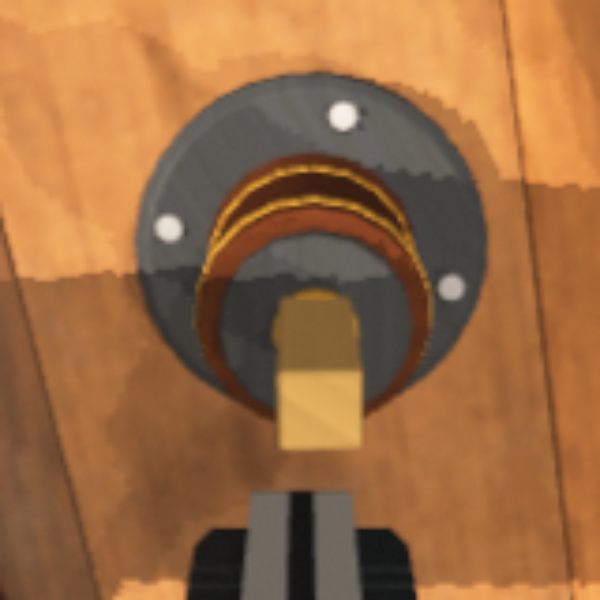

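The flange lies flush on the stand's top (it dropped about 6 mm) and the post is upright at (320,410). The gripper is clear, so I'm handing in.

```bash
python3 -c "
from cell import ctrl; print(ctrl.finish_job())"
```

```text
the job is handed in; nothing more can be done
None
```

The spindle went into the socket tang-in-slot, was released about 6 mm proud, then pressed down until its flange lay flush on the stand, and the job is handed in; I read the slot's angle from the wrist camera rather than searching for it by feel.

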